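# Raise the drawing board to the pointer and hold it

### The arm

A 6-joint arm with a two-finger parallel gripper is mounted at the origin on the work surface. World frame = base frame: x ahead of the robot, y to its left, z up, the work surface at z = 0. Lengths are in m, angles in rad, forces in N, time in s.
With the tool pointing down it reaches from about 0.425 to 0.95 m from the base axis. Payload 3.5 kg.
Tool frame: the origin (TCP) lies on the centre line of the jaws, within the pads' length; the fingertips stand 14 mm ahead of it and the grasp point (between the pads) lies 5 mm behind it (ctrl.finger_overhang is the distance from the TCP to the fingertips, in m); z points along the fingers, y is the line along which they close (so a half turn about z gives the same grasp; the last joint's range is limited). The gripper opens to 85 mm and grips with 20 to 120 N. Pads are 22 mm wide; open, the fingers measure 114 mm over their backs; the gripper's body (76 mm by 85 mm) begins 54 mm behind the grasp point. The pads swing forward as they close: fully open they stand 13 mm farther back than shut.
Start: joints at [1.059, 0.286, 1.577, -0, 1.279, -0.15], TCP at [0.239, 0.631, 0.245] pointing down, gripper open.
Joint ranges: [-2.77, 2.77], [-0.9, 2.22], [0.21, 2.48], [-1.53, 4.67], [0.24, 2.81], [-2.84, 2.84]. Speed limits (rad/s): [2.79, 2.79, 3.14, 3.14, 3.14, 3.14].

### API

Orientations are given as a unit quaternion [x, y, z, w].
In Python, from plant import ctrl gives the robot as it stands.
- The arm moves only by the tool send_rows, never from a script. Its argument "moves" is text: rows parted by semicolons, each of 7 numbers parted by spaces: the turn, a rotation vector about the tool's x, y, z in units of 360 degrees (1.0 is 360 degrees), then the shift along the tool's x, y, z in units of 20 cm (1.0 is 20 cm), then the gripper's target within -1 to 1 (fully open at 1, half-way at 0, shut at -1). A call has 1 to 12 rows; each row is the pose to reach, as a shift and turn from the pose commanded when the call began, along the tool's axes at that moment, turning the shorter way round; what a row does not reach only later rows make up. A row lasts 1/8 s, in which the tool goes at most 62.5 mm and 10.7 degrees, less where a joint would pass 70% of its speed; a pose out of reach is approached as far as the arm can. A call with a number of a shift or a turn outside -1 to 1 is refused whole. A call with a gripper value outside its range is refused whole. The fingers move at their own pace and stop on an object; "newtons" is the grip in N (left out, the last holds). Time passes only in rows, so rows that repeat a pose let the fingers close. It gives the time, the measured TCP pose, the force, the opening and the grip force at its end, in the units of the state.
- ctrl.get_state(): the state, without advancing time (a new reading comes with each control period).
- ctrl.read_camera(name): name is "side" or "top" or "wrist"; returns a dict with "image" (480x640x3 uint8, red, green, blue), "fovy" (degrees; the focal length in pixels is half the picture's height over the tangent of half this angle, whatever the lens; pixels are square), "cx", "cy" (the principal point, pixels), "distortion" ([k1, k2, p1, p2, k3] as OpenCV has them; the pictures are not rectified), "extrinsics" (4x4, takes a point from camera to world coordinates). Camera axes: x right, y up, looking along -z (the intrinsics and any distortion apply to the point x, -y, -z); pixel columns grow to the right and rows downward; lengths in m; the calibration is good to about 2 mm. A picture is of the moment at which its call begins. There is no depth.
- ctrl.sign_off(): hands the job in; it is judged then, once.
The state is a dict: "time": time; "qpos": joint angles; "dq": joint speeds; "joint_efforts": joint torques, N m; "eef_pos": TCP position; "tcp_rot": TCP orientation; "contact_force": force on the tool from outside, world axes, zero at the start; "wrist_torque": the same for the moment, N m; "opening": opening from 0.0 (shut) to 1.0 (fully open); "finger_force": force on a finger pad.
Only numpy, scipy, OpenCV 4.12 (cv2) and the standard library are available. Lean on these libraries where they do the work, as an engineer would, in place of code of your own. Each camera call takes 0.05 s, during which the arm holds its last target. There are 200 camera calls.

### The job

A small white water pot was left standing on the drawing board of the table easel. Lift it off with a light grip (20 to 30 N is plenty, never more than 40 N) and stand it upright and gently on the round cork coaster; then take the bar handle, raise the board until it lies in line with the steel pointer arm at its side, and finish with your program ending while the fingers still hold it there, for it falls shut if let go. Do not move the pointer or the other things on the table, and do not tip the pot over.

Things in the scene. Friction and masses are not known exactly. Their poses are not given: they have to be found in the camera images.
- easel_hinge (a point): midpoint of the hinge line of the table easel, 60 mm above the table; fixed to the easel's base. Its x axis is level and points away from the robot towards the board's free edge, its y axis runs along the hinge, its z axis is up. The base is an open wooden tray 220 mm (x) by 280 mm (y), 52 mm high, reaching from the hinge line to x = 220 mm. The easel stands fast.
- board (a joint): hinge angle of the drawing board (rad): 0 = lying shut and level, grows as the far edge is lifted, up to 1.2. The board is plywood, 220 mm (x, from the hinge) by 280 mm (y) by 12 mm, about 0.5 kg; its underside passes through the hinge line, so shut its top is 72 mm above the table. The hinge is nearly free of friction and has no stay: the board falls shut if let go.
- board_handle (a point): middle of the steel bar handle on the board's top face, near its far edge: a round bar 10 mm thick, parallel to the hinge, 110 mm long, held by a post at each end; its axis lies 190 mm from the hinge line along the board and 42 mm above the board's underside (30 mm above its top face). It moves with the board; x axis along the board away from the hinge, y along the bar, z square to the board. The round bar may turn between the fingers.
- pointer (a joint): angle of the pointer arm (rad), about the same hinge line and counted the same way as the board's: the board is in line with the pointer when both read the same. Stiff; it stays where it is set (0.45 to 0.85) and is to be left alone.
- pointer_tip (a point): tip of the steel pointer arm, 205 mm from the hinge line; the arm is a dark bar 9 mm high and 5 mm thick that stands slanting up beside the board, 158 mm from the board's middle on the -y side of the easel, 18 mm clear of the board's edge, with a thin fixed scale arc of 190 mm radius just outside it. x axis along the arm away from the hinge. When the board is in line the arm lies alongside the board's edge.
- pot: small white porcelain water pot, a straight open cylinder 52 mm across and 70 mm high, wall 3.5 mm, about 110 g, empty, standing upright on the shut board's top; origin in the centre of its underside, z axis up.
- coaster: round cork coaster, 100 mm across, 5 mm thick, fixed flat on the table left or right of the easel; origin in the centre of its underside (table height).
- square_mat: square cork mat, 95 mm, 5 mm thick, fixed on the table on the other side of the easel from the coaster; not for the pot. Origin in the centre of its underside.
- brush: paint brush 210 mm long lying on the table between the robot and the easel; bystander. Origin under its middle.
- eraser: white eraser 55 x 24 x 13 mm on the table; bystander. Origin in the centre of its underside.
- tube: metal paint tube about 90 x 30 x 18 mm lying on the table; bystander. Origin on its underside.
- mug: large white mug with a handle, 80 mm across, 90 mm high, on the table far left; bystander. Origin in the centre of its underside.
- tissues: pack of tissues 160 x 100 x 50 mm on the table far right; bystander. Origin in the centre of its underside.
- brush_jar: glass jar 68 mm across, 100 mm high, with brushes standing in it up to 195 mm, on the table far left; bystander. Origin in the centre of its underside.
There are look-alikes about, which are no part of the job. Leave any pink or yellow look-alike of the pot alone. What is shaped like the coaster but black or turquoise is not meant.

How it is judged:
On the way:
1. the pot stands upright on the round coaster, let go, while the board is still shut (horizontal distance between pot and coaster below 0.03 m and height (world z) of pot below 0.009 m and angle between pot's own z axis and vertical below 0.1 rad and contact force between the fingers and pot below 0.1 N and linear speed of pot below 0.03 m/s and value of joint board below 0.1 rad), for 0.2 s.
At the end, for the whole second after the job is handed in: The board is held still by the fingers within 0.06 rad (3.4 degrees) of the pointer's angle, and the pot stands upright on the round coaster, its centre within 30 mm of the coaster's (angle between the x axis of board_handle and the x axis of pointer_tip, either way round below 0.06 rad and velocity of joint board between -0.05 and 0.05 rad/s and contact force between the fingers and board above 0.8 N and horizontal distance between pot and coaster below 0.03 m and height (world z) of pot below 0.009 m and angle between pot's own z axis and vertical below 0.1 rad and linear speed of pot below 0.03 m/s); the arm keeps its last pose, push and grip.
It fails at once if the pot is squeezed hard: the fingers' forces on it, added up, pass 90 N (a grip of 45 N) (contact force between the fingers and pot above 90 N).
It fails at once if the pot is set down hard on the coaster (more than 40 N) (contact force between pot and coaster above 40 N).
It fails at once if the pot is tipped by more than 0.6 rad (angle between pot's own z axis and vertical above 0.6 rad).
It fails at once if the pointer is moved (tip by more than 8 mm) (distance of pointer_tip from where it was at the start of the episode above 0.008 m).
It fails at once if a bystander is moved by more than 30 mm (distance of any of brush, eraser, tube, mug, tissues, brush_jar from where it was at the start of the episode above 0.03 m).
It also fails if it takes over 64 s, if anything falls off the work surface, if the arm or the gripper's body presses on something with over 40 N, if the wrist force passes 120 N, or if a joint passes its speed limit or range.

## Working session

There is one attempt and no reset: what is moved stays moved. The work goes in short steps, Python scripts to look and compute and a tool call to move; the robot and the scene stay as the last step left them, time stands still between calls to the robot, and variables do not carry over. Pictures are saved under pics/ and viewed, at most 10 in all, crops included, and the job is handed in when it is done.

Besides the shell and the picture viewer there is one more tool, called after "Emit:" as name(argument=value, ...) on one line, values as JSON. send_rows: Moves the arm, as the interface text tells. Its arguments: {"type":"object","properties":{"moves":{"type":"string"},"newtons":{"type":"number"}},"required":["moves"]}

```bash
mkdir -p pics; ls; cat > h.py <<'E'
import numpy as np, cv2, pickle
from scipy.spatial.transform import Rotation as R
from plant import ctrl
def grab(n, f):
    c=ctrl.read_camera(n); cv2.imwrite(f'pics/{f}.png',c['image'][:,:,::-1]); pickle.dump(c,open(f'pics/{f}.pkl','wb')); return c
def load(f): return pickle.load(open(f'pics/{f}.pkl','rb'))
def K(c):
    f=240/np.tan(np.radians(c['fovy'])/2); return np.array([[f,0,c['cx']],[0,f,c['cy']],[0,0,1.]])
def ray(c,uv):
    p=cv2.undistortPoints(np.array(uv,float).reshape(-1,1,2),K(c),np.array(c['distortion'],float)).reshape(-1,2)
    d=np.c_[p[:,0],-p[:,1],-np.ones(len(p))]; E=np.array(c['extrinsics'])
    return E[:3,3], d@E[:3,:3].T
def plane(c,uv,z):
    o,d=ray(c,uv); return o+d*((z-o[2])/d[:,2])[:,None]
def proj(c,P):
    E=np.array(c['extrinsics']); q=(np.array(P,float).reshape(-1,3)-E[:3,3])@E[:3,:3]; q=q*[1,-1,-1]
    return cv2.projectPoints(q,np.zeros(3),np.zeros(3),K(c),np.array(c['distortion'],float))[0].reshape(-1,2)
def togo(P, Rt=None):
    """shift in tool axes, units of 20cm, from current TCP"""
    s=ctrl.get_state(); r=R.from_quat(s['tcp_rot']); return r.inv().apply(np.array(P)-s['eef_pos'])/0.2
E
python3 - <<'E'
from h import *
for n in ('side','top'):
    c=grab(n,n+'0'); print(n,c['fovy'],c['distortion'],np.round(c['extrinsics'],3).tolist())
s=ctrl.get_state(); print(s)
E
```

```text
pics
side 55.489484947040125 [-0.08647751  0.          0.          0.          0.        ] [[-0.997, 0.052, -0.05, 0.477], [-0.07, -0.542, 0.837, 1.03], [0.016, 0.839, 0.544, 0.761], [0.0, 0.0, 0.0, 1.0]]
top 47.42504611471439 [-0.07476968  0.          0.          0.          0.        ] [[0.012, 0.99, -0.139, 0.324], [-1.0, 0.01, -0.011, 0.025], [-0.009, 0.139, 0.99, 1.775], [0.0, 0.0, 0.0, 1.0]]
{'time': 0.1, 'qpos': array([ 1.05898978e+00,  2.87133406e-01,  1.57800700e+00, -1.60884602e-05,
        1.27857332e+00, -1.50011381e-01]), 'dq': array([-0.00258129, -0.00028298, -0.0022617 , -0.00213745,  0.00066521,
        0.00182831]), 'joint_efforts': array([ 8.92890530e-04, -4.07299054e+01, -2.93697220e+01, -1.75660393e-04,
        3.47441870e-03,  3.31178660e-05]), 'eef_pos': array([0.23863026, 0.63082568, 0.24406067]), 'tcp_rot': array([ 1.79910192e-01,  9.83682468e-01, -1.00549826e-03, -3.37287173e-04]), 'contact_force': array([0.80509573, 0.04700195, 0.17902262]), 'wrist_torque': array([-0.00970844,  0.04391774, -0.04061667]), 'finger_force': 0.0, 'opening': 1.0008687543313013}
```

View pics/side0.png

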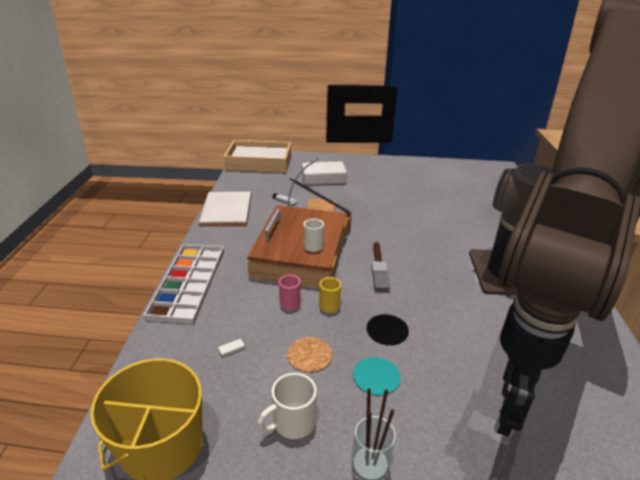

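View pics/top0.png

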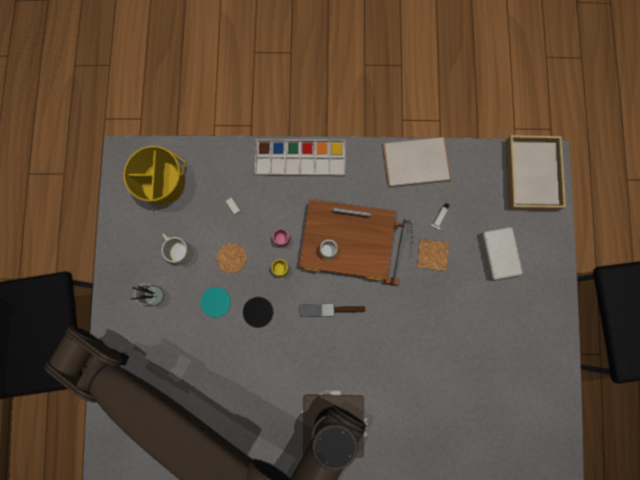

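The side view shows the white pot on the board (314,235), the coaster at (310,354) and the dark pointer running from (350,213) to (292,180). In the top view the board spans about (303–396, 202–279), with the pot at (329,248), the round coaster at (231,258), the handle at (351,212) and the pointer near x≈400. Next I'll take masks and enlarged crops.

```bash
python3 - <<'E'
from h import *
t=load('top0'); s=load('side0')
def mask(c,box,lo,hi):
    h=cv2.cvtColor(c['image'],cv2.COLOR_RGB2HSV); m=cv2.inRange(h,lo,hi); k=np.zeros_like(m); x0,y0,x1,y1=box; k[y0:y1,x0:x1]=m[y0:y1,x0:x1]
    n,l,st,ce=cv2.connectedComponentsWithStats(k); i=1+np.argmax(st[1:,4]); return (l==i).astype(np.uint8),ce[i],st[i]
m,c,st=mask(t,(210,235,255,280),(5,80,80),(25,255,255)); print('coaster top',c,st,plane(t,c,.005))
print('  width',plane(t,[[st[0],c[1]],[st[0]+st[2],c[1]]],.005)[:,:2])
m,c,st=mask(s,(275,330,345,380),(5,80,80),(25,255,255)); print('coaster side',c,st,plane(s,c,.005))
m,c,st=mask(t,(295,195,402,285),(3,120,60),(16,255,255)); print('board',c,st)
h=cv2.convexHull(cv2.findContours(m,0,2)[0][0]); r=cv2.minAreaRect(h); b=cv2.boxPoints(r); print(r)
P=plane(t,b,.072); print(P.round(4), np.linalg.norm(P-np.roll(P,1,0),axis=1))
m,c,st=mask(t,(315,235,343,262),(0,0,120),(180,70,255)); print('pot',c,st,plane(t,c,.142))
m,c,st=mask(s,(300,215,328,255),(0,0,110),(180,80,255)); print('pot side',c,st); print(plane(s,[[st[0]+st[2]/2,c[1]]],.107))
m,c,st=mask(t,(325,203,375,220),(0,0,100),(180,90,255)); print('handle',c,st,plane(t,c,.102))
a=cv2.resize(t['image'][190:290,360:460],(400,400),interpolation=2); d=cv2.resize(s['image'][145:245,265:365],(400,400),interpolation=2)
cv2.imwrite('pics/c1.png',np.hstack([a,d])[:,:,::-1])
E
```

```text
coaster top [231.11401099 257.66895604] [216 243  31  30 728] [[0.52853151 0.3389273  0.005     ]]
  width [[0.5279725  0.38874132]
 [0.52911254 0.28670776]]
coaster side [309.26361484 354.22809787] [ 287  337   46   36 1267] [[0.53013887 0.34678515 0.005     ]]
board [348.97779357 239.84828566] [ 300  200  102   84 5629]
((350.1799621582031, 239.760009765625), (94.71984100341797, 72.26971435546875), 10.30484676361084)
[[ 0.4941  0.1185  0.072 ]
 [ 0.7224  0.0813  0.072 ]
 [ 0.6704 -0.2155  0.072 ]
 [ 0.4441 -0.1731  0.072 ]] [0.2957926  0.23125376 0.30129694 0.23018775]
pot [328.14942529 248.95402299] [321 240  16  17 174] [[0.54230014 0.0219753  0.142     ]]
pot side [313.10750853 234.2440273 ] [304 218  20  34 586]
[[0.54562533 0.02461998 0.107     ]]
handle [351.38461538 211.14423077] [333 208  38   7 104] [[ 0.66740516 -0.04939923  0.102     ]]
```

View pics/c1.png

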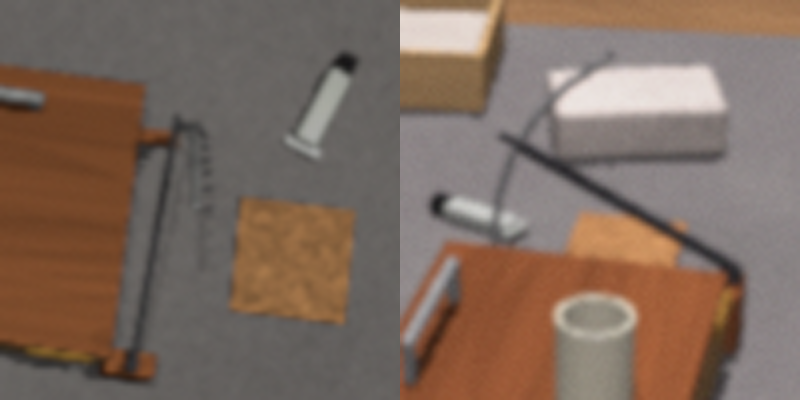

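The crops show the pointer tip at (404.5,219.5) in the top view and (290.5,178.8) in the side view. The pivot end is at (393,280) top and (349.5,212.5) side. I'll triangulate those and work out the first move.

```bash
python3 - <<'E'
from h import *
t=load('top0'); s=load('side0')
def tri(a,b):
    o1,d1=ray(t,a);o2,d2=ray(s,b);d1=d1[0];d2=d2[0]
    k=np.linalg.lstsq(np.c_[d1,-d2],o2-o1,rcond=None)[0]; p=o1+k[0]*d1;q=o2+k[1]*d2; return (p+q)/2,np.linalg.norm(p-q)
T=tri([404.5,219.5],[290.5,178.8]);B=tri([393,280],[349.5,212.5]);print(T,B)
yaw=np.radians(-10); x=np.array([np.cos(yaw),np.sin(yaw),0]);y=np.array([-x[1],x[0],0])
h=np.array([.6674,-.0494,.102]); H=h-.19*x-[0,0,.042]
print('hinge',H,'tip in hinge', [(T[0]-H)@v for v in(x,y)],T[0][2]-.06,'ang',np.arctan2(T[0][2]-.06,(T[0]-H)@x),np.arcsin((T[0][2]-.06)/.205))
d=T[0]-B[0];print(np.linalg.norm(d),np.arctan2(d[2],np.hypot(*d[:2])),np.degrees(np.arctan2(d[1],d[0])))
# handle bar direction (top)
hh=cv2.cvtColor(t['image'],cv2.COLOR_RGB2HSV);m=cv2.inRange(hh,(0,0,100),(180,90,255))[203:220,325:375]
v,u=np.nonzero(m);vx=cv2.fitLine(np.c_[u+325,v+203].astype(np.float32),2,0,.01,.01).ravel();print(vx)
P=plane(t,[vx[2:]-15*vx[:2],vx[2:]+15*vx[:2]],.102);e=P[1]-P[0];print('bar dir',np.degrees(np.arctan2(e[1],e[0]))+90)
r=R.from_quat(ctrl.get_state()['tcp_rot']); print(r.as_matrix().round(3))
print('pot in hinge',[(np.array([.544,.023,.072])-H)@v for v in (x,y)])
E
```

```text
(array([ 0.6342768 , -0.20794708,  0.15081798]), np.float64(0.0018093297801503694)) (array([ 0.45441928, -0.18296163,  0.05844795]), np.float64(0.005334282419263812))
hinge [ 0.48028653 -0.01640685  0.06      ] tip in hinge [np.float64(0.1849114310376225), np.float64(-0.16189017746195228)] 0.09081797713496126 ang 0.4565370332860808 0.4589583828035298
0.2037283085388156 0.47057413763509914 -7.908801333701222
[ 9.9802142e-01 -6.2874511e-02  3.5570587e+02  2.0847058e+02]
bar dir 4.272239713213807
[[-0.935  0.354 -0.001]
 [ 0.354  0.935 -0.002]
 [ 0.    -0.002 -1.   ]]
pot in hinge [np.float64(0.055902595215207795), np.float64(0.04987189619398466)]
```

The checks agree: hinge at about (0.480,-0.016) with yaw about -10°, pointer angle about 0.46, triangulation residuals of 2–5 mm, and tip radius about 0.204 against the given 0.205. First I'll approach the pot and turn the tool so its closing line runs along the board's x axis.

Emit:
send_rows(moves="0 0 0.03 -0.12 -0.11 0 1; 0 0 0.06 -0.25 -0.23 0 1; 0 0 0.09 -0.4 -0.36 0 1; 0 0 0.115 -0.52 -0.48 0 1; 0 0 0.14 -0.65 -0.6 0 1; 0 0 0.17 -0.77 -0.71 0 1; 0 0 0.195 -0.9 -0.83 0 1; 0 0 0.22 -1 -0.92 0 1; 0 0 0.22 -1 -0.92 0 1; 0 0 0.22 -1 -0.92 0 1", newtons=25)

```text
time: 1.35
eef_pos: [0.3605, 0.3887, 0.2451]
tcp_rot: [0.765, 0.644, -0.0, -0.0]
contact_force: [-0.1, -0.1, -1.2]
opening: 1.001
finger_force: 0.0
```

```bash
python3 - <<'E'
from h import *
s=ctrl.get_state(); r=R.from_quat(s['tcp_rot']);print(s['eef_pos'],r.as_matrix().round(3)); print(togo([.544,.023,.245]))
E
```

```text
[0.36048427 0.38873361 0.24511063] [[ 0.171  0.985 -0.001]
 [ 0.985 -0.171  0.   ]
 [ 0.    -0.001 -1.   ]]
[-1.64502271e+00  1.21650232e+00 -2.82396921e-04]
```

Emit:
send_rows(moves="0 0 0 -0.12 0.09 0 1; 0 0 0 -0.3 0.22 0 1; 0 0 0 -0.45 0.33 0 1; 0 0 0 -0.6 0.45 0 1; 0 0 0 -0.75 0.55 0 1; 0 0 0 -0.87 0.64 0 1; 0 0 0 -0.9 0.66 0 1; 0 0 0 -0.9 0.66 0 1")

```text
time: 2.35
eef_pos: [0.4596, 0.189, 0.2452]
tcp_rot: [0.765, 0.644, -0.0, -0.0]
contact_force: [-0.6, -0.3, -0.2]
opening: 1.003
finger_force: 0.0
```

Emit:
send_rows(moves="0 0 0 -0.12 0.08 0 1; 0 0 0 -0.3 0.22 0 1; 0 0 0 -0.45 0.33 0 1; 0 0 0 -0.6 0.44 0 1; 0 0 0 -0.7 0.52 0 1; 0 0 0 -0.745 0.556 0 1; 0 0 0 -0.745 0.556 0 1; 0 0 0 -0.745 0.556 0 1")

```text
time: 3.35
eef_pos: [0.5432, 0.0236, 0.2452]
tcp_rot: [0.765, 0.644, -0.0, -0.0]
contact_force: [-0.2, 0.3, 0.0]
opening: 0.999
finger_force: 0.0
```

```bash
python3 - <<'E'
from h import *
c=grab('wrist','w1'); print(c['fovy'],np.round(c['extrinsics'],3).tolist())
s=ctrl.get_state(); print(s['eef_pos'],s['contact_force'],R.from_quat(s['tcp_rot']).as_matrix().round(3)); print(togo([.544,.023,.113]),proj(c,[[.544,.023,.142],[.544,.023,.072]]))
E
```

```text
60.511579698796574 [[0.985, 0.161, 0.055, 0.557], [-0.17, 0.934, 0.315, 0.105], [-0.001, -0.32, 0.947, 0.375], [0.0, 0.0, 0.0, 1.0]]
[0.54320627 0.0235668  0.24525754] [0.00722231 1.07966312 0.51135201] [[ 0.171  0.985 -0.   ]
 [ 0.985 -0.171  0.   ]
 [ 0.    -0.    -1.   ]]
[-0.00229696  0.00463297  0.66128544] [[313.92386933 242.6714586 ]
 [313.51771074 211.79164075]]
```

View pics/w1.png

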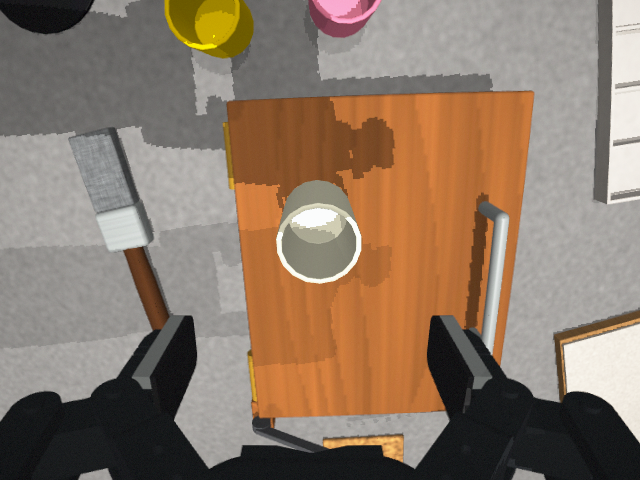

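The wrist view shows the pot rim centred at (319,243), about 5 px right of the prediction. The board's corners are at (228,101) and (533,92), its left edge runs to (252,416), and the bar runs from (501,215) to (488,350).

```bash
python3 - <<'E'
from h import *
c=load('w1')
g=c['image']; m=(g.min(2)>225).astype(np.uint8); k=np.zeros_like(m);k[195:290,270:368]=m[195:290,270:368]
(x,y),r=cv2.minEnclosingCircle(cv2.findContours(k,0,2)[0][np.argmax([len(q) for q in cv2.findContours(k,0,2)[0]])])
print(x,y,r); P=plane(c,[[319,243],[277,243],[361,243]],.142);print('pot',P[0],np.linalg.norm(P[1]-P[2]))
Q=plane(c,[[228,101],[533,92],[253,416]],.072);print('corners',Q, np.linalg.norm(Q[0]-Q[1]),np.linalg.norm(Q[0]-Q[2]))
e=Q[1]-Q[0];print('yaw',np.degrees(np.arctan2(e[1],e[0]))); e=Q[0]-Q[2];print(np.degrees(np.arctan2(-e[0],e[1])))
B=plane(c,[[501,215],[488,350]],.102);e=B[0]-B[1];print('bar',B,np.degrees(np.arctan2(-e[0],e[1])))
print(togo([P[0][0],P[0][1],.113]))
E
```

```text
318.26190185546875 242.5 42.40668869018555
pot [0.54697469 0.02227485 0.142     ] 0.050577757041563656
corners [[ 0.49814816  0.11331439  0.072     ]
 [ 0.71329293  0.08409745  0.072     ]
 [ 0.45563388 -0.16063599  0.072     ]] 0.2171195548762562 0.27722964300675274
yaw -7.733534370941457
-8.821347724455475
bar [[ 0.67400069  0.00686401  0.102     ]
 [ 0.66187493 -0.10302712  0.102     ]] -6.296738246695406
[-0.00332624  0.01990734  0.66127965]
```

Emit:
send_rows(moves="0 0 0 0 0.015 0.1 1; 0 0 0 0 0.015 0.25 1; 0 0 0 0 0.015 0.4 1; 0 0 0 0 0.015 0.52 1; 0 0 0 0 0.015 0.6 1; 0 0 0 0 0.015 0.65 1; 0 0 0 0 0.015 0.66 1; 0 0 0 0 0.015 0.66 1", newtons=25)

```text
time: 4.4
eef_pos: [0.5471, 0.0218, 0.114]
tcp_rot: [0.766, 0.643, 0.0, 0.0]
contact_force: [0.2, -0.4, 0.5]
opening: 1.004
finger_force: 0.0
```

Emit:
send_rows(moves="0 0 0 0 0 0 0.5; 0 0 0 0 0 0 0.3; 0 0 0 0 0 0 0; 0 0 0 0 0 0 -0.3; 0 0 0 0 0 0 -1; 0 0 0 0 0 0 -1; 0 0 0 0 0 0 -1; 0 0 0 0 0 0 -1", newtons=25)

```text
time: 5.4
eef_pos: [0.5472, 0.0218, 0.1141]
tcp_rot: [0.766, 0.643, 0.0, 0.001]
contact_force: [0.6, 0.3, 4.9]
opening: 0.61
finger_force: 26.7
```

Emit:
send_rows(moves="0 0 0 0 0 -0.05 -1; 0 0 0 0 0 -0.15 -1; 0 0 0 0 0 -0.28 -1; 0 0 0 0 0 -0.38 -1; 0 0 0 0.06 -0.01 -0.4 -1; 0 0 0 0.17 -0.04 -0.4 -1; 0 0 0 0.32 -0.08 -0.4 -1; 0 0 0 0.47 -0.12 -0.4 -1; 0 0 0 0.61 -0.15 -0.4 -1; 0 0 0 0.72 -0.17 -0.4 -1; 0 0 0 0.75 -0.18 -0.4 -1; 0 0 0 0.75 -0.18 -0.4 -1")

```text
time: 6.9
eef_pos: [0.5363, 0.1761, 0.1923]
tcp_rot: [0.765, 0.644, -0.001, -0.0]
contact_force: [0.6, -0.3, -1.2]
opening: 0.61
finger_force: 26.6
```

Emit:
send_rows(moves="0 0 0 0.06 -0.01 0 -1; 0 0 0 0.17 -0.04 0 -1; 0 0 0 0.32 -0.08 0 -1; 0 0 0 0.47 -0.12 0 -1; 0 0 0 0.62 -0.15 0 -1; 0 0 0 0.73 -0.17 0 -1; 0 0 0 0.79 -0.18 0 -1; 0 0 0 0.805 -0.184 0 -1; 0 0 0 0.805 -0.184 0 -1; 0 0 0 0.805 -0.184 0 -1")

```text
time: 8.15
eef_pos: [0.5287, 0.3401, 0.1933]
tcp_rot: [0.766, 0.643, -0.0, 0.0]
contact_force: [-0.3, -0.0, -0.8]
opening: 0.61
finger_force: 26.6
```

```bash
python3 - <<'E'
from h import *
c=grab('wrist','w2'); s=ctrl.get_state(); print(s['eef_pos'],s['contact_force'],s['opening'],s['finger_force'])
h=cv2.cvtColor(c['image'],cv2.COLOR_RGB2HSV); m=cv2.inRange(h,(8,80,80),(22,255,255)); n,l,st,ce=cv2.connectedComponentsWithStats(m)
for i in range(1,n):
    if st[i,4]>500: print(st[i],ce[i],plane(c,ce[i],.005))
print(proj(c,[[.5285,.341,.005],[.5285,.391,.005],[.5785,.341,.005],[.4785,.341,.005]])); print(togo([.5285,.341,.194]))
E
```

```text
[0.52865673 0.34010853 0.19335145] [ 0.04760381 -0.24478288 -0.25873833] 0.6113977016613723 26.554793659597635
[  251   143   125   108 10316] [312.75135712 196.32173323] [[0.53040695 0.3478211  0.005     ]]
[449 444  43  36 858] [465.14102564 462.34731935] [[0.63853652 0.04228467 0.005     ]]
[[311.86040986 204.96306541]
 [300.54867219 142.17003793]
 [374.11272556 194.45562545]
 [250.62417952 215.38991875]]
[ 0.00425345 -0.00154425 -0.00324359]
```

View pics/w2.png

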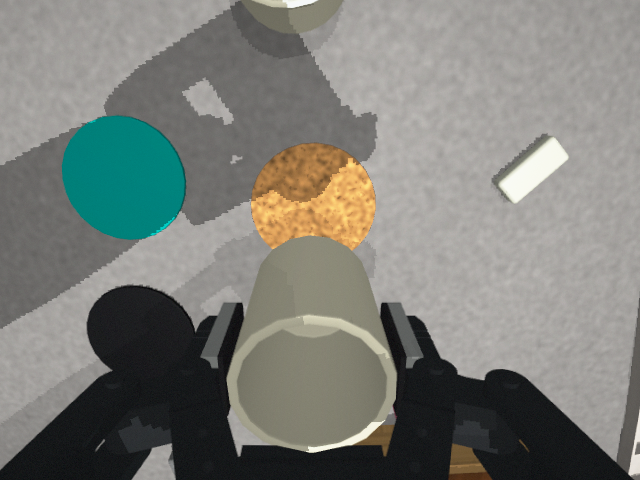

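The pot is held upright over the coaster, whose edges at 251–376 px across and 142 px at the top match the measured centre. I'll lower it, slowly at the end.

Emit:
send_rows(moves="0 0 0 0.004 0 0.06 -1; 0 0 0 0.004 0 0.16 -1; 0 0 0 0.004 0 0.28 -1; 0 0 0 0.004 0 0.4 -1; 0 0 0 0.004 0 0.52 -1; 0 0 0 0.004 0 0.62 -1; 0 0 0 0.004 0 0.68 -1; 0 0 0 0.004 0 0.7 -1; 0 0 0 0.004 0 0.71 -1; 0 0 0 0.004 0 0.715 -1; 0 0 0 0.004 0 0.72 -1; 0 0 0 0.004 0 0.72 -1")

```text
time: 9.7
eef_pos: [0.5288, 0.3417, 0.0497]
tcp_rot: [0.766, 0.643, 0.0, 0.0]
contact_force: [-0.2, 0.3, -1.0]
opening: 0.61
finger_force: 26.6
```

Emit:
send_rows(moves="0 0 0 0 0 0.003 -1; 0 0 0 0 0 0.006 -1; 0 0 0 0 0 0.009 -1; 0 0 0 0 0 0.011 -1; 0 0 0 0 0 0.011 -1")

```text
time: 10.32
eef_pos: [0.5286, 0.3416, 0.0472]
tcp_rot: [0.766, 0.643, -0.0, -0.0]
contact_force: [0.2, -0.1, 0.1]
opening: 0.616
finger_force: 26.6
```

Emit:
send_rows(moves="0 0 0 0 0 0.003 -1; 0 0 0 0 0 0.005 -1; 0 0 0 0 0 0.005 -1", newtons=20)

```text
time: 10.7
eef_pos: [0.5287, 0.3416, 0.0472]
tcp_rot: [0.766, 0.643, -0.0, -0.0]
contact_force: [-3.1, -0.7, 5.6]
opening: 0.615
finger_force: 27.0
```

Emit:
send_rows(moves="0 0 0 0 0 0 0.25; 0 0 0 0 0 0 0.3; 0 0 0 0 0 0 0.4; 0 0 0 0 0 0 0.6; 0 0 0 0 0 0 0.8; 0 0 0 0 0 0 1; 0 0 0 0 0 0 1; 0 0 0 0 0 0 1")

```text
time: 11.7
eef_pos: [0.5287, 0.3416, 0.0461]
tcp_rot: [0.766, 0.643, 0.0, 0.0]
contact_force: [-0.1, 0.9, 0.1]
opening: 0.998
finger_force: 0.0
```

Emit:
send_rows(moves="0 0 0 0 0 -0.05 1; 0 0 0 0 0 -0.15 1; 0 0 0 0 0 -0.3 1; 0 0 0 0 0 -0.5 1; 0 0 0 0 0 -0.7 1; 0 0 0 0 0 -0.85 1; 0 0 0 0 0 -0.9 1; 0 0 0 0 0 -0.9 1")

```text
time: 12.7
eef_pos: [0.5288, 0.3417, 0.2272]
tcp_rot: [0.766, 0.643, 0.001, 0.0]
contact_force: [-0.2, -0.3, 0.4]
opening: 1.001
finger_force: 0.0
```

```bash
python3 - <<'E'
from h import *
c=grab('wrist','w3'); s=ctrl.get_state(); print(s['time'],s['eef_pos'],s['contact_force'])
m=(c['image'].min(2)>225).astype(np.uint8); print(proj(c,[[.529,.341,.075],[.529,.341,.005]]))
cs=cv2.findContours(m,0,2)[0]
for q in cs:
    if cv2.contourArea(q)>200: print(cv2.minEnclosingCircle(q))
# handle: yaw -8.5
print(togo([.667,-.050,.23]), 'pot grip offset')
E
```

```text
12.75 [0.52822724 0.34137288 0.22557964] [-0.32274189  0.8146408  -0.73962035]
[[312.33562963 219.95328704]
 [312.10675363 197.30908027]]
((311.161376953125, 218.4730987548828), 35.44484329223633)
((513.5, 165.5), 32.59611129760742)
((312.0, 11.0), 26.400856018066406)
((299.0, 1.2727272510528564), 17.04767417907715)
[-1.80788411  1.02094351 -0.02198247] pot grip offset
```

View pics/w3.png

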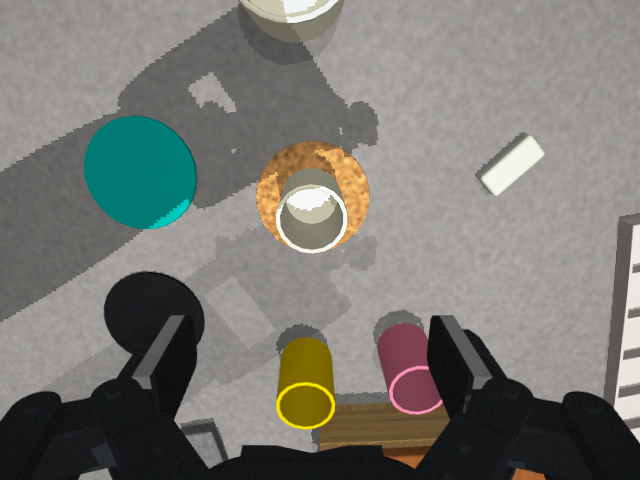

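The pot stands upright on the coaster, with its rim at (311,218) against a predicted (312,220). Now I'll move over the bar handle.

Emit:
send_rows(moves="0 0 -0.004 -0.12 0.06 0 1; 0 0 -0.004 -0.3 0.17 0 1; 0 0 -0.004 -0.5 0.28 0 1; 0 0 -0.004 -0.7 0.4 0 1; 0 0 -0.004 -0.85 0.48 0 1; 0 0 -0.004 -0.9 0.51 0 1; 0 0 -0.004 -0.9 0.51 0 1", newtons=40)

```text
time: 13.62
eef_pos: [0.5976, 0.1465, 0.2247]
tcp_rot: [0.758, 0.652, -0.001, -0.001]
contact_force: [0.3, 0.1, -0.7]
opening: 0.998
finger_force: 0.0
```

Emit:
send_rows(moves="0 0 0 -0.12 0.06 0 1; 0 0 0 -0.3 0.16 0 1; 0 0 0 -0.5 0.26 0 1; 0 0 0 -0.7 0.37 0 1; 0 0 0 -0.85 0.45 0 1; 0 0 0 -0.91 0.485 0 1; 0 0 0 -0.92 0.488 0 1; 0 0 0 -0.92 0.488 0 1")

```text
time: 14.62
eef_pos: [0.6671, -0.0481, 0.226]
tcp_rot: [0.757, 0.653, -0.0, -0.0]
contact_force: [0.6, -0.1, -0.5]
opening: 1.003
finger_force: 0.0
```

```bash
python3 - <<'E'
from h import *
c=grab('wrist','w4'); s=ctrl.get_state(); print(s['time'],s['eef_pos'],R.from_quat(s['tcp_rot']).as_matrix().round(3))
print(proj(c,[[.667,-.050,.102]])); print(togo([.667,-.05,.102]))
E
```

```text
14.675 [ 0.66712426 -0.04809545  0.22603932] [[ 0.146  0.989 -0.   ]
 [ 0.989 -0.146  0.001]
 [ 0.    -0.001 -1.   ]]
[[312.69038265 234.04297036]]
[-0.00978812  0.00108901  0.62019181]
```

View pics/w4.png

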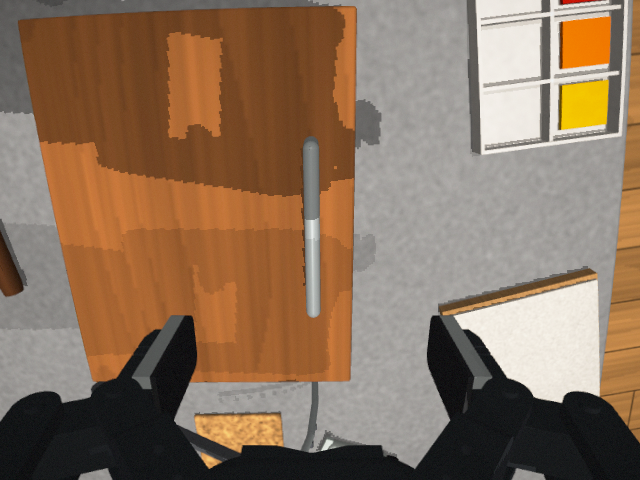

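The bar's middle sits at (312,234), exactly as predicted, and it is parallel to the jaws. I'll go down and close.

Emit:
send_rows(moves="0 0 0 -0.005 0 0.1 1; 0 0 0 -0.005 0 0.25 1; 0 0 0 -0.005 0 0.4 1; 0 0 0 -0.005 0 0.52 1; 0 0 0 -0.005 0 0.6 1; 0 0 0 -0.005 0 0.63 1; 0 0 0 -0.005 0 0.635 1; 0 0 0 -0.005 0 0.635 1")

```text
time: 15.68
eef_pos: [0.668, -0.0508, 0.1003]
tcp_rot: [0.757, 0.653, 0.001, 0.001]
contact_force: [-0.3, 0.1, 1.1]
opening: 0.999
finger_force: 0.0
```

Emit:
send_rows(moves="0 0 0 0 0 0 0.5; 0 0 0 0 0 0 0; 0 0 0 0 0 0 -0.4; 0 0 0 0 0 0 -0.6; 0 0 0 0 0 0 -0.75; 0 0 0 0 0 0 -1; 0 0 0 0 0 0 -1; 0 0 0 0 0 0 -1; 0 0 0 0 0 0 -1", newtons=40)

```text
time: 16.8
eef_pos: [0.6669, -0.0506, 0.0991]
tcp_rot: [0.757, 0.653, -0.0, -0.0]
contact_force: [-4.0, -0.2, 2.6]
opening: 0.102
finger_force: 39.1
```

```bash
python3 - <<'E'
import numpy as np
for t in [.03,.07,.12,.17,.22,.27,.32,.36,.40,.43,.45]:
    print(t,np.round([-t/2/np.pi,(.19*(np.cos(t)-1)-.0391*np.sin(t))/.2,-(.19*np.sin(t)+.0391*(np.cos(t)-1))/.2],4))
E
```

```text
0.03 [-0.0048 -0.0063 -0.0284]
0.07 [-0.0111 -0.016  -0.066 ]
0.12 [-0.0191 -0.0302 -0.1123]
0.17 [-0.0271 -0.0468 -0.1579]
0.22 [-0.035  -0.0656 -0.2026]
0.27 [-0.043  -0.0866 -0.2463]
0.32 [-0.0509 -0.1097 -0.2889]
0.36 [-0.0573 -0.1298 -0.3221]
0.4 [-0.0637 -0.1511 -0.3545]
0.43 [-0.0684 -0.168  -0.3782]
0.45 [-0.0716 -0.1796 -0.3938]
```

Emit:
send_rows(moves="-0.005 0 0 0 -0.006 -0.028 -1; -0.011 0 0 0 -0.016 -0.066 -1; -0.019 0 0 0 -0.03 -0.112 -1; -0.027 0 0 0 -0.047 -0.158 -1; -0.035 0 0 0 -0.066 -0.203 -1; -0.043 0 0 0 -0.087 -0.246 -1; -0.051 0 0 0 -0.11 -0.289 -1; -0.057 0 0 0 -0.13 -0.322 -1; -0.064 0 0 0 -0.151 -0.354 -1; -0.068 0 0 0 -0.168 -0.378 -1; -0.072 0 0 0 -0.18 -0.394 -1; -0.072 0 0 0 -0.18 -0.394 -1", newtons=50)

```text
time: 18.3
eef_pos: [0.6312, -0.0459, 0.1779]
tcp_rot: [0.738, 0.636, 0.146, 0.17]
contact_force: [-1.1, -3.9, -2.9]
opening: 0.096
finger_force: 49.0
```

```bash
python3 - <<'E'
from h import *
t=grab('top','top1');s=grab('side','side1');st=ctrl.get_state();print(st['eef_pos'],st['contact_force'],st['opening'],st['finger_force'],R.from_quat(st['tcp_rot']).as_matrix().round(3))
a=cv2.resize(t['image'][190:290,360:460],(400,400),interpolation=2); d=cv2.resize(s['image'][145:245,265:365],(400,400),interpolation=2)
cv2.imwrite('pics/c2.png',np.hstack([a,d])[:,:,::-1])
E
```

```text
[ 0.63139825 -0.04587156  0.17775251] [-0.80091378 -5.35586728 -2.75448957] 0.093505241270377 48.99251639842987 [[ 0.148  0.89   0.432]
 [ 0.989 -0.133 -0.065]
 [-0.001  0.437 -0.9  ]]
```

View pics/c2.png

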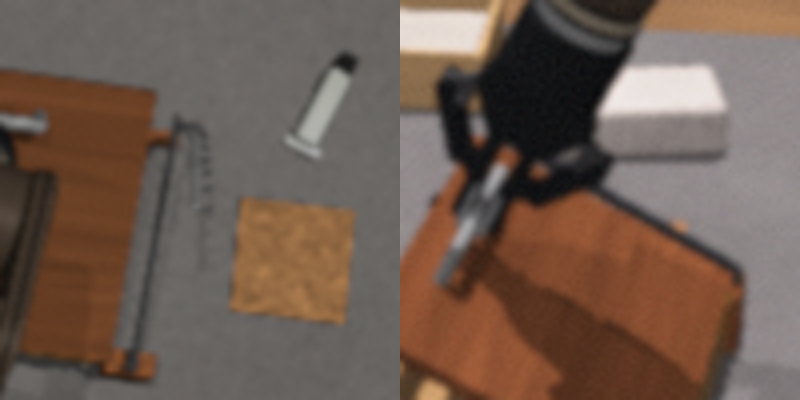

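The board is up, and its edge lies nearly alongside the pointer. The far corner of the board is at (399.2,212.5) in the top view. I'll compare the two angles by casting rays onto the vertical planes of the arm and the board edge.

```bash
python3 - <<'E'
from h import *
t=load('top0');s=load('side0')
yaw=np.radians(-8.5); x=np.array([np.cos(yaw),np.sin(yaw),0]);y=np.array([-x[1],x[0],0]);z=np.array([0,0,1.])
H=np.array([.667,-.05,.06])-.19*x; print(H)
def pl(c,uv,yy):
    o,d=ray(c,uv); k=((H+yy*y-o)@y)/(d@y); P=o+d*k[:,None]-H; return np.c_[P@x,P@z]
for c,uv,n in((s,[290.5,178.8],'side tip'),(s,[320,196],'side mid'),(t,[404.5,219.5],'top tip'),(s,[349.5,212.5],'side pivot')):
    p=pl(c,[uv],-.158)[0]; print(n,p,np.hypot(*p),np.arctan2(p[1],p[0]))
p=pl(load('top1'),[[399.2,212.5]],-.14)[0]; print('board corner',p,np.hypot(*p),np.arctan2(p[1],p[0])-np.arctan2(.012,.22))
# board angle from the bar: TCP + 3mm back along tool
st=ctrl.get_state();r=R.from_quat(st['tcp_rot']); b=st['eef_pos']+r.apply([0,0,-.0029])-H; print('bar',b@x,b@y,b[2],np.hypot(b@x,b[2]),np.arctan2(b[2],b@x)-np.arctan2(.042,.19))
# side: predicted pointer line & board top edge for angles
for a in (.42,.45,.48,.51): print(a,proj(s,[H-.158*y+q*(np.cos(a)*x+np.sin(a)*z) for q in (.205,.1)]).round(1).tolist(), proj(s,[H-.14*y+q*(np.cos(a)*x+np.sin(a)*z)+.012*(-np.sin(a)*x+np.cos(a)*z) for q in (.22,.1,.01)]).round(1).tolist())
E
```

```text
[ 0.47908699 -0.02191621  0.06      ]
side tip [0.18104136 0.09244833] 0.2032797718797776 0.4721293355970918
side mid [0.08909389 0.0458374 ] 0.1001937509667371 0.4751677030290003
top tip [0.1741795 0.1188982] 0.21089163145530607 0.5989652011790567
side pivot [-0.00389949  0.00121366] 0.004083989898168731 2.8398612249757336
board corner [0.19378042 0.11385457] 0.22475256494411744 0.47671903347327277
bar 0.15291227802709959 -0.0011770859872667835 0.12036119191207728 0.194599540826624 0.4492872250529493
0.42 [[288.6, 181.2], [319.3, 197.4]] [[284.0, 178.3], [319.6, 197.1], [346.1, 211.1]]
0.45 [[289.4, 179.7], [319.7, 196.6]] [[285.0, 176.7], [320.2, 196.4], [346.3, 211.1]]
0.48 [[290.2, 178.1], [320.1, 195.9]] [[286.0, 175.1], [320.7, 195.7], [346.4, 211.1]]
0.51 [[291.1, 176.6], [320.6, 195.2]] [[287.1, 173.5], [321.3, 195.1], [346.6, 211.1]]
```

```bash
python3 - <<'E'
from h import *
s=load('side0');g=cv2.cvtColor(s['image'],cv2.COLOR_RGB2GRAY).astype(float)
yaw=np.radians(-8.5); x=np.array([np.cos(yaw),np.sin(yaw),0]);y=np.array([-x[1],x[0],0])
H=np.array([.667,-.05,.06])-.19*x; pts=[]
for u in range(296,344,2):
    v0=178.8+(u-290.5)*33.7/59; v=np.arange(int(v0)-5,int(v0)+7); w=np.clip(np.median(g[v,u])-15-g[v,u],0,None)
    if w.sum()>0: pts.append([u,(w*v).sum()/w.sum()])
o,d=ray(s,pts);k=((H-.158*y-o)@y)/(d@y);P=o+d*k[:,None]-H;X=P@x;Z=P[:,2]
c=np.polyfit(X,Z,1);r=Z-np.polyval(c,X);print('slope ang',np.arctan(c[0]),'offset',c[1],'rms',r.std(),'ang through hinge',np.arctan2(Z,X)[X>.08].round(3))
E
```

```text
slope ang 0.4597042300136234 offset 0.0034697999609106943 rms 0.0006274305107982703 ang through hinge [0.474 0.474 0.475 0.477 0.487 0.492 0.483 0.482 0.48  0.481 0.485 0.486
 0.487 0.492]
```

The estimates agree: pointer at 0.46–0.475 and board at 0.449. I'll raise the board by 0.018 rad and hold it there.

Emit:
send_rows(moves="-0.0015 0 0 0 -0.002 -0.009 -1; -0.003 0 0 0 -0.0035 -0.017 -1; -0.003 0 0 0 -0.0035 -0.017 -1; -0.003 0 0 0 -0.0035 -0.017 -1; -0.003 0 0 0 -0.0035 -0.017 -1; -0.003 0 0 0 -0.0035 -0.017 -1; -0.003 0 0 0 -0.0035 -0.017 -1; -0.003 0 0 0 -0.0035 -0.017 -1")

```text
time: 19.4
eef_pos: [0.6294, -0.0456, 0.1803]
tcp_rot: [0.737, 0.635, 0.152, 0.177]
contact_force: [-1.6, -5.5, -2.9]
opening: 0.096
finger_force: 49.0
```

```bash
python3 - <<'E'
from h import *
yaw=np.radians(-8.5); x=np.array([np.cos(yaw),np.sin(yaw),0]);y=np.array([-x[1],x[0],0]);z=np.array([0,0,1.]);H=np.array([.667,-.05,.06])-.19*x
st=ctrl.get_state();r=R.from_quat(st['tcp_rot']); b=st['eef_pos']+r.apply([0,0,-.0029])-H; print(np.arctan2(b[2],b@x)-np.arctan2(.042,.19),np.arcsin(r.as_matrix()[2,1]),st['contact_force'],st['finger_force'],abs(st['dq']).max())
s=grab('side','side2')
d=cv2.resize(s['image'][165:235,270:370],(800,560),interpolation=2);cv2.imwrite('pics/c3.png',d[:,:,::-1])
E
```

```text
0.4661116980795454 0.4706939981368156 [-1.60569389 -5.46256079 -2.88523755] 48.97091031074524 0.0013086164248850357
```

View pics/c3.png

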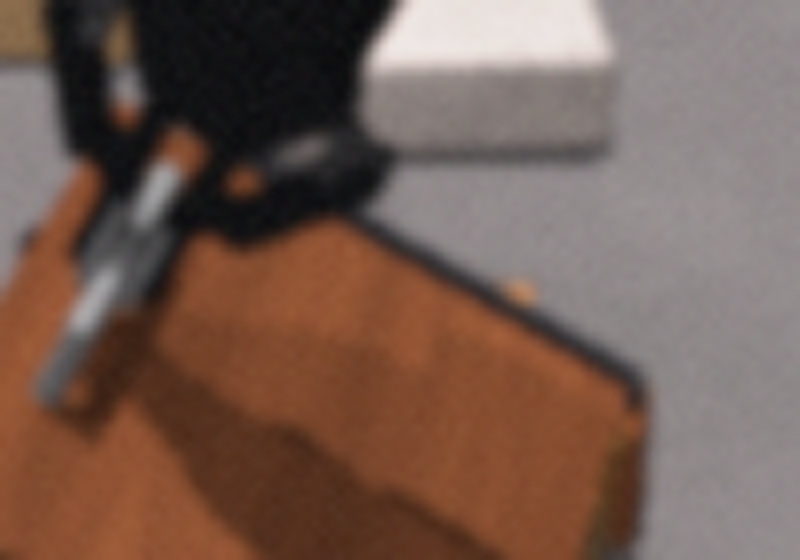

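View pics/side2.png

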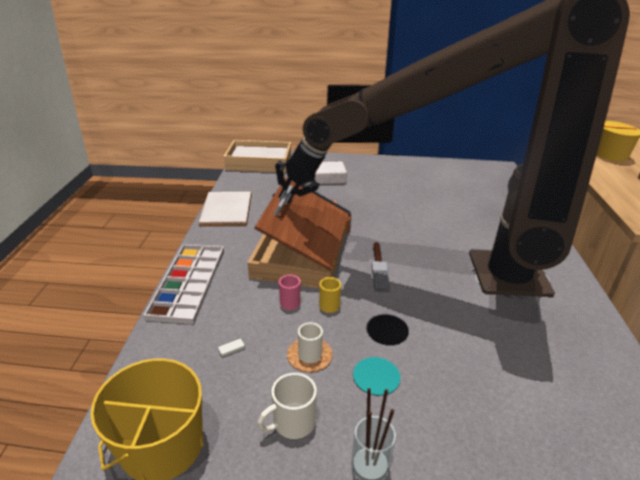

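The crop shows the pointer as a thin dark line parallel to the board's edge, from (640,385) to (350,215). In the full view the pot stands on the coaster at (310,345) and the fingers hold the bar. I'm handing it in.

```bash
python3 -c "
from plant import ctrl
print(ctrl.sign_off())"
```

```text
the job is handed in; nothing more can be done
None
```

The job is handed in: the pot stands upright on the round coaster, and the fingers hold the board at about 0.467 rad, against a measured pointer angle of 0.46–0.475; no verdict came back.

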